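# Hasp the tool chest and pin it

### The arm

A 7-joint arm with a two-finger parallel gripper is mounted at the origin on a cart in front of the work surface, level with it; the furniture and walls round the work are solid. World frame = base frame: x ahead of the robot, y to its left, z up, the work surface at z = 0. Lengths are in mm, angles in rad, forces in N, time in s.
With the tool pointing down it reaches from about 400 to 850 mm from the base axis. Payload 10.4 kg.
Tool frame: the origin (TCP) lies at the very end of the fingers, on their centre line; the grasp point (between the pads) lies 19 mm behind it; z points along the fingers, y is the line along which they close (so a half turn about z gives the same grasp; the last joint's range is limited). The gripper opens to 85 mm and grips with 20 to 120 N. Pads are 22 mm wide; open, the fingers measure 114 mm over their backs; the gripper's body (76 mm by 85 mm) begins 54 mm behind the grasp point. The pads swing forward as they close: fully open they stand 13 mm farther back than shut.
Start: joints at [-1.131, 0.332, -0.065, 1.46, 0.022, 1.35, -0.088], TCP at [279.026, 559.282, 231.338] pointing down, gripper open.
Joint ranges: [-2.6, 2.6], [-0.5, 2.12], [-1.47, 1.34], [0.16, 2.42], [-1.27, 4.41], [0.06, 2.06], [-2.6, 2.6]. Speed limits (rad/s): [2.22, 2.22, 2.79, 2.79, 3.14, 3.14, 3.14].

### API

Orientations are given as a unit quaternion [w, x, y, z].
In Python, from plant import manip gives the robot as it stands.
- The arm moves only by the tool step_arm, never from a script. Its argument "targets" is a list of rows, each an object of numbers: "x", "y", "z": the shift along the tool's x, y, z in cm; "yaw": the turn about the tool's z in degrees; "claw": the finger opening in cm, from 0 to 8.54. A call has 1 to 8 rows; each row shifts and turns the commanded pose from where the row before left it, along the tool's axes as they then stand; what a row does not reach is not made up. A row lasts 1/12 s, in which the tool goes at most 41.7 mm and 7.16 degrees, less where a joint would pass 70% of its speed; a pose out of reach is approached as far as the arm can. A call with a gripper value outside its range is refused whole. The fingers move at their own pace and stop on an object; "newtons" is the grip in N (left out, the last holds). Time passes only in rows, so rows that do not move let the fingers close. It gives the time, the measured TCP pose, the force, the opening and the grip force at its end, in the units of the state.
- manip.read_state(): the state, without advancing time (a new reading comes with each control period).
- manip.capture(name): name is "side" or "top" or "wrist"; returns the picture (384x512x3 uint8, red, green, blue); there is no depth.
- manip.camera_model(name): a dict with "camera_matrix" (3x3 intrinsics, pixels), "view" (4x4, takes a point from world to camera coordinates); the wrist camera has in their place "mount" (4x4, takes a point from camera to tool coordinates, whose origin is the TCP and whose axes are the flange's). Camera axes: x right, y up, looking along -z (the intrinsics and any distortion apply to the point x, -y, -z); pixel columns grow to the right and rows downward; lengths in mm; the calibration is good to about 2 mm. A picture is of the moment at which its call begins: read the wrist's pose just before it. camera_model takes no time and is no camera call.
- manip.close_job(): hands the job in; it is judged then, once.
Trained networks look in the newest picture that a camera, given by its name, has taken for a name from the list of things; names that differ only in an ending like _2 or _b are one class to them, and where a whole thing is asked for, a point or a joint stands for the part that bears it (a point fixed in the world has none). Each returns a list of dicts, best first, with "confidence" (0 to 1); they miss things now and then, are a little off and sometimes report something else, mostly with a low value. They report only what shows in the picture. A call takes as long as a camera call. They do not tell look-alikes from the thing itself.
- manip.cut_out(camera, label): "mask" (384x512 bool, what is visible of it) and "box" ([left, top, right, bottom] in pixels, round what is visible of it).
The state is a dict: "clock": time; "joint_pos": joint angles; "joint_velocities": joint speeds; "joint_efforts": joint torques, N m; "tcp_pos": TCP position; "tcp_rot": TCP orientation; "contact_force": force on the tool from outside, world axes, zero at the start; "ft_torque": the same for the moment, N m; "opening": finger opening in mm; "grasp_force": force on a finger pad.
Only numpy, scipy, OpenCV 4.12 (cv2) and the standard library are available. Lean on these libraries where they do the work, as an engineer would, in place of code of your own. Each camera call takes 0.05 s, during which the arm holds its last target. There are 200 camera calls.

### The job

Secure the small grey tool chest: swing its thrown-back hasp forward so that it drops over the staple and hangs against the front of the chest. Then take the tall pin with the round black knob from the wooden stand and drop it, shank down, through the staple's loop in front of the hasp, so that its collar rests on the loop, and let go.

Things in the scene. Friction and masses are not known exactly. Their poses are not given: they have to be found in the camera images.
- chest: Low grey closed tool chest, fixed, 110 mm deep (x), 170 wide (y), 80 high; its front looks to its own -x. Origin: centre of its underside. On the front edge of the lid a hasp swings about a line along the chest's y at x -57, z +84 mm; below it a flat dark steel staple loop stands out level from the front face.
- hasp (a joint): Angle (rad) of the hasp, a loose dark steel leaf 56 mm wide, 69 long, 3 thick, with a window that passes over the staple. 0: shut, hanging, its front face 64.5 mm ahead of the chest's origin. 3.14: straight up. 3.55: thrown back, leaning 23 deg over the lid on its stop (the start). Pushed to the chest's -x until 20 deg past upright, it falls shut by its own weight within 2 s.
- loop (a point): Best place of the pin's axis in the staple's loop, at the loop's top face: 58 mm above the table, 88.5 mm ahead (-x) of the chest's origin; axes as the chest's. The opening is 22 mm wide (y) and, hasp shut, runs from 24 mm behind this point to 11.5 mm ahead of it. The bars are 5 mm wide, 6 deep. The pin fits if its axis is within 7 mm (x) and 6 mm (y).
- retaining_pin: Steel pin, 70 g, upright in one of 3 holes 45 mm apart in a fixed wood block 45 mm high; lower things (up to 25 mm) stand in the others. z is up. Origin: on its axis, underside of its collar (34 mm across, 4 thick), which rests on the block. Shank below: 9 mm across, 40 long. Above: slim neck, then black knob 26 mm across, from 39 to 65 mm above the origin.
Not all that is in view belongs to the job. Leave any green look-alike of the retaining_pin alone.

How it is judged (in metres and radians):
On the way:
1. the hasp hangs shut over the staple while the pin is still away from the loop (value of joint hasp below 0.15 rad and distance between retaining_pin and loop above 0.08 m), for 0.2 s.
At the end, for the whole second after the job is handed in: The hasp hangs shut (within 0.15 rad); the pin stands shank down through the loop in front of it, its collar resting on the loop (origin within 14 mm sideways of loop and between 6 mm below and 8 mm above it, upright within 0.25 rad), released and at rest (value of joint hasp below 0.15 rad and horizontal distance between retaining_pin and loop below 0.014 m and z of retaining_pin in the frame of loop between -0.006 and 0.008 m and angle between retaining_pin's own z axis and vertical below 0.25 rad and linear speed of retaining_pin below 0.03 m/s); the robot touches nothing.
It also fails if it takes over 51 s, if anything falls off the work surface, if the arm or the gripper's body presses on something with over 40 N, if the wrist force passes 120 N, or if a joint passes its speed limit or range.

## Working session

There is one attempt and no reset: what is moved stays moved. The work goes in short steps, Python scripts to look and compute and a tool call to move; the robot and the scene stay as the last step left them, time stands still between calls to the robot, and variables do not carry over. Pictures are saved under pics/ and viewed, at most 10 in all, crops included, and the job is handed in when it is done.

Besides the shell and the picture viewer there is one more tool, called after ">>>" as a command line: name --argument value ..., lists and objects as JSON in quotes. step_arm: Moves the arm, as the interface text tells. Its arguments: {"type":"object","properties":{"targets":{"type":"array"},"newtons":{"type":"number"}},"required":["targets"]}

```bash
mkdir -p pics; cat > h.py <<'E'
import numpy as np,cv2
from plant import manip
def snap(n,f=None):
    im=manip.capture(n)
    if f: cv2.imwrite('pics/'+f,im[:,:,::-1])
    return im
E
python3 - <<'E'
from h import *
a=snap('side');b=snap('top')
for c in ('side','top'):
    for l in ('chest','hasp','retaining_pin','loop'):
        print(c,l,[(np.round(d['box']),round(d['confidence'],2)) for d in manip.cut_out(c,l)])
    print({k:(np.round(v,4).tolist() if not isinstance(v,str) else v) for k,v in manip.camera_model(c).items()})
print({k:(np.round(v,4).tolist() if not isinstance(v,str) else v) for k,v in manip.camera_model('wrist').items()})
cv2.imwrite('pics/a.png',cv2.resize(a[:,:,::-1],(768,576)));cv2.imwrite('pics/b.png',cv2.resize(b[:,:,::-1],(768,576)))
print(manip.read_state())
E
```

```text
side chest [(array([254., 194., 359., 302.]), 0.58)]
side hasp [(array([281., 193., 307., 240.]), 0.56)]
side retaining_pin [(array([280., 163., 298., 210.]), 0.76), (array([239., 156., 252., 190.]), 0.7)]
side loop [(array([254., 196., 360., 307.]), 0.71)]
{'camera_matrix': [[486.817, 0.0, 255.8642], [0.0, 486.817, 198.1936], [0.0, 0.0, 1.0]], 'view': [[0.9849, -0.1728, 0.0132, -457.933], [0.0648, 0.4381, 0.8966, -152.7902], [-0.1608, -0.8821, 0.4427, -802.9908], [0.0, 0.0, 0.0, 1.0]]}
top chest [(array([277., 138., 360., 216.]), 0.9)]
top hasp [(array([300., 169., 332., 194.]), 0.63)]
top retaining_pin [(array([196., 148., 214., 167.]), 0.78), (array([177., 186., 197., 206.]), 0.77)]
top loop [(array([274., 137., 362., 212.]), 0.86)]
{'camera_matrix': [[497.1228, 0.0, 248.8466], [0.0, 497.1228, 192.1976], [0.0, 0.0, 1.0]], 'view': [[0.0228, -0.9997, -0.0027, 104.4743], [0.9935, 0.0224, 0.1114, -505.2274], [-0.1113, -0.0052, 0.9938, -1112.0978], [0.0, 0.0, 0.0, 1.0]]}
{'camera_matrix': [[319.6737, 0.0, 252.7608], [0.0, 319.6737, 195.0978], [0.0, 0.0, 1.0]], 'mount': [[0.0008, 0.9575
[... 166 characters left out ...]
33221922, -0.06474042,  1.46016899,  0.02157974,
        1.34983674, -0.08848633]), 'joint_velocities': array([ 0.00034612, -0.00159191, -0.00013609, -0.00170583,  0.00114161,
        0.00201481,  0.00245637]), 'joint_efforts': array([-1.07021395e-03, -6.24748850e+01,  4.84170893e-02, -3.91565323e+01,
        1.63331581e-02,  2.25833071e-03,  5.27521740e-05]), 'tcp_pos': array([278.98081665, 559.29119704, 231.29263354]), 'tcp_rot': array([-1.82584374e-05,  2.29302857e-01,  9.73355124e-01,  3.48263956e-05]), 'contact_force': array([ 0.18645501,  0.76472505, -0.1506883 ]), 'ft_torque': array([ 9.31284104e-05,  3.38648640e-02, -1.09484538e-03]), 'grasp_force': 0.0, 'opening': 85.36653941126563}
```

View pics/a.png

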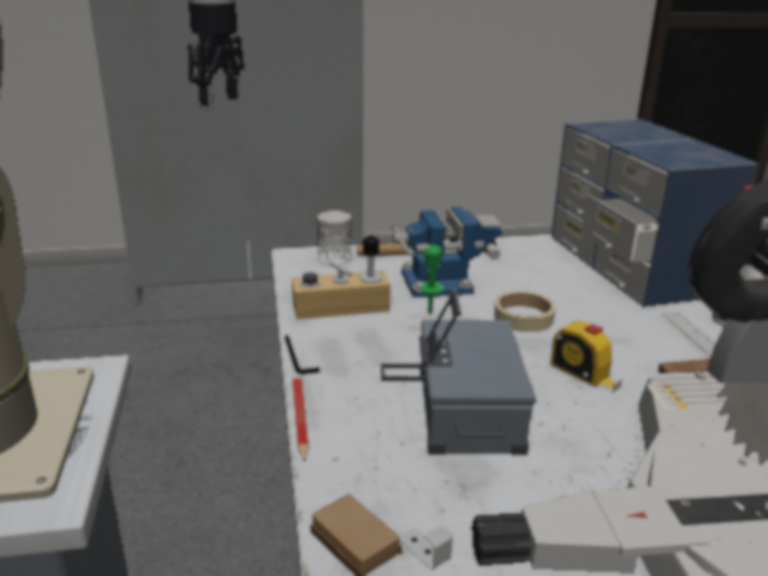

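View pics/b.png

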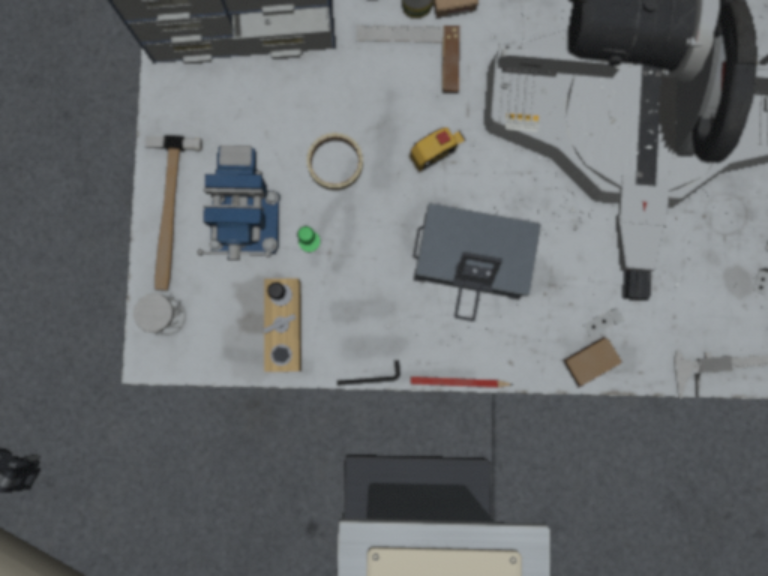

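The side view shows the chest at about (475,385), the staple at (402,371), the thrown-back hasp at (445,325), the black-knobbed pin at (371,258) in the stand, and the green look-alike at (432,280). In the top view, the chest lid's corners are about (428,205), (540,222), (523,297) and (414,280), the loop end is at (466,319), and the black knob is at (276,291).

```bash
cat >> h.py <<'E'
def ray(c,u,v):
    m=manip.camera_model(c);K=m['camera_matrix']
    if c=='wrist':
        from scipy.spatial.transform import Rotation as R
        s=manip.read_state();q=s['tcp_rot'];T=np.eye(4);T[:3,:3]=R.from_quat([q[1],q[2],q[3],q[0]]).as_matrix();T[:3,3]=s['tcp_pos']
        M=T@np.array(m['mount'])
    else: M=np.linalg.inv(m['view'])
    p=cv2.undistortPoints(np.array([[[u,v]]],float),np.array(K),np.array(m.get('distortion',np.zeros(5)),float))[0,0] 
    return M[:3,3],M[:3,:3]@np.array([p[0],-p[1],-1])
def onz(c,u,v,z):
    o,d=ray(c,u,v);return (o+d*(z-o[2])/d[2]).round(1)
E
python3 - <<'E'
from h import *
print(manip.camera_model('top').keys())
for u,v in [(428,205),(540,222),(523,297),(414,280)]: print('lid',onz('top',u/1.5,v/1.5,80))
for u,v in [(455,318),(475,321)]: print('loop end',onz('top',u/1.5,v/1.5,58))
print('knob',onz('top',276/1.5,290/1.5,110), 'side',onz('side',371/1.5,244/1.5,97))
for u,v in [(371,238),(371,250)]:print(onz('side',u/1.5,v/1.5,110))
print('hasp top',onz('top',467/1.5,254/1.5,150),onz('top',500/1.5,260/1.5,150))
E
```

```text
dict_keys(['camera_matrix', 'view'])
lid [622.6  37.6  80. ]
lid [ 600.8 -127.8   80. ]
lid [ 489.1 -102.8   80. ]
lid [510.5  56.4  80. ]
loop end [457.8  -6.4  58. ]
loop end [454.1 -36.1  58. ]
knob [488.  253.4 110. ] side [489.5 255.   97. ]
[488. 246. 110.]
[480.9 201.7 110. ]
hasp top [539.3 -12.2 150. ] [532.  -57.5 150. ]
```

>>> step_arm --targets '[{"yaw": -6.3, "claw": 0}, {"yaw": -6.3, "claw": 0}, {"yaw": -6.3, "claw": 0}, {"x": -2, "y": -3, "claw": 0}, {"x": -2, "y": -3, "claw": 0}, {"x": -2, "y": -3, "claw": 0}, {"x": -2, "y": -3, "claw": 0}, {"x": -2, "y": -3, "claw": 0}]'

```text
schema error: expected keys x, y, z, yaw, claw
```

>>> step_arm --targets '[{"x": -2, "y": -3, "claw": 0}, {"x": -2, "y": -3, "claw": 0}, {"x": -2, "y": -3, "claw": 0}, {"x": -2, "y": -3, "claw": 0}, {"x": -2, "y": -3, "claw": 0}, {"x": -2, "y": -3, "claw": 0}, {"x": -2, "y": -3, "claw": 0}, {"x": -2, "y": -3, "claw": 0}]'

```text
schema error: expected keys x, y, z, yaw, claw
```

All keys are needed in each row.

>>> step_arm --targets '[{"x": 0, "y": 0, "z": 0, "yaw": -6.3, "claw": 0}, {"x": 0, "y": 0, "z": 0, "yaw": -6.3, "claw": 0}, {"x": 0, "y": 0, "z": 0, "yaw": -6.3, "claw": 0}, {"x": -2, "y": -3, "z": 0, "yaw": 0, "claw": 0}, {"x": -2, "y": -3, "z": 0, "yaw": 0, "claw": 0}, {"x": -2, "y": -3, "z": 0, "yaw": 0, "claw": 0}, {"x": -2, "y": -3, "z": 0, "yaw": 0, "claw": 0}, {"x": -2, "y": -3, "z": 0, "yaw": 0, "claw": 0}]'

```text
clock: 1.17
tcp_pos: [358.8, 395.7, 231.4]
tcp_rot: [0.0, 0.066, 0.998, 0.0]
contact_force: [0.5, -0.3, 0.6]
opening: -0.2
grasp_force: 0.0
```

>>> step_arm --targets '[{"x": -2, "y": -3, "z": 0, "yaw": 0, "claw": 0}, {"x": -2, "y": -3, "z": 0, "yaw": 0, "claw": 0}, {"x": -2, "y": -3, "z": 0, "yaw": 0, "claw": 0}, {"x": -2, "y": -3, "z": 0, "yaw": 0, "claw": 0}, {"x": -2, "y": -3, "z": 0, "yaw": 0, "claw": 0}, {"x": -2, "y": -3, "z": 0, "yaw": 0, "claw": 0}, {"x": -2, "y": -3, "z": 0, "yaw": 0, "claw": 0}, {"x": -2, "y": -3, "z": 0, "yaw": 0, "claw": 0}]'

```text
clock: 1.83
tcp_pos: [485.6, 136.5, 231.7]
tcp_rot: [0.0, 0.066, 0.998, 0.0]
contact_force: [0.1, 1.0, -0.4]
opening: 0.0
grasp_force: 0.0
```

>>> step_arm --targets '[{"x": -2.2, "y": -3.2, "z": 0, "yaw": 0, "claw": 0}, {"x": -2.2, "y": -3.2, "z": 0, "yaw": 0, "claw": 0}, {"x": -2.2, "y": -3.2, "z": 0, "yaw": 0, "claw": 0}, {"x": -2.2, "y": -3.2, "z": 0, "yaw": 0, "claw": 0}, {"x": -2.2, "y": -3.2, "z": 0, "yaw": 0, "claw": 0}, {"x": 0, "y": 0, "z": 0, "yaw": 0, "claw": 0}, {"x": 0, "y": 0, "z": 0, "yaw": 0, "claw": 0}]'

```text
clock: 2.42
tcp_pos: [573.2, -37.6, 231.1]
tcp_rot: [-0.0, 0.069, 0.998, -0.0]
contact_force: [-0.3, 1.8, 0.2]
opening: -0.2
grasp_force: 0.0
```

```bash
python3 - <<'E'
from h import *
print(manip.read_state()['tcp_pos'])
snap('wrist','c.png')
for l in ('chest','hasp','loop'): print(l,[(np.round(d['box']),round(d['confidence'],2)) for d in manip.cut_out('wrist',l)])
E
```

```text
[573.19817986 -37.57020051 231.11882524]
chest [(array([157.,  47., 347., 225.]), 0.55)]
hasp [(array([213., 102., 291., 161.]), 0.87)]
loop [(array([154.,  50., 344., 223.]), 0.72)]
```

View pics/c.png

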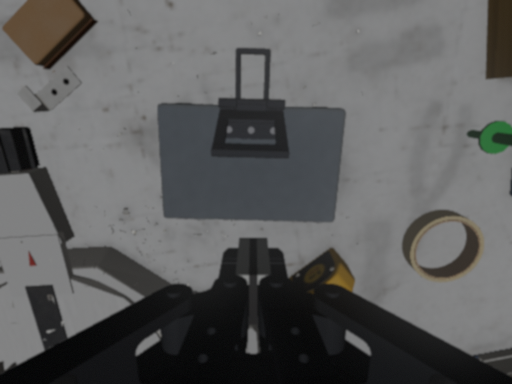

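The wrist view shows the closed fingertips at (252,240). The lid's corners are at (158,103), (345,109), (335,221) and (165,217), the hasp's free edge is at row 155, and the staple's outer end is at (253,49).

```bash
python3 - <<'E'
from h import *
P=[onz('wrist',u,v,80) for u,v in [(158,103),(345,109),(335,221),(165,217)]]
for p in P: print(p)
L=[onz('wrist',u,v,58) for u,v in [(237,49),(270,49)]];print('end',L)
L=[onz('wrist',u,v,58) for u,v in [(241,56),(265,56)]];print('inner',L)
print('hinge',onz('wrist',220,103,84),onz('wrist',285,104,84),'tip',onz('wrist',212,153,147),onz('wrist',289,156,147))
E
```

```text
[ 492.9 -105.7   80. ]
[519.4  57.7  80. ]
[624.8  42.9  80. ]
[ 599.  -121.9   80. ]
end [array([455.6, -30.9,  58. ]), array([459.4,  -1.2,  58. ])]
inner [array([461.8, -28.1,  58. ]), array([464.7,  -6.4,  58. ])]
hinge [500.  -51.1  84. ] [508.2   4.9  84. ] tip [533.1 -55.9 147. ] [542.4  -1.8 147. ]
```

>>> step_arm --targets '[{"x": 0, "y": 0, "z": 3.6, "yaw": 0, "claw": 0}, {"x": 0, "y": 0, "z": 3.6, "yaw": 0, "claw": 0}, {"x": 0, "y": 0.3, "z": 3.6, "yaw": 0, "claw": 0}, {"x": 1.2, "y": 0, "z": 0, "yaw": 0, "claw": 0}, {"x": 1.2, "y": 0, "z": 0, "yaw": 0, "claw": 0}, {"x": 1.2, "y": 0, "z": 0, "yaw": 0, "claw": 0}, {"x": 1.2, "y": 0, "z": 0, "yaw": 0, "claw": 0}, {"x": 1.2, "y": 0, "z": 0, "yaw": 0, "claw": 0}]'

```text
clock: 3.28
tcp_pos: [513.1, -22.5, 123.4]
tcp_rot: [0.0, 0.065, 0.998, 0.0]
contact_force: [0.0, -0.3, -0.5]
opening: -0.1
grasp_force: 0.0
```

>>> step_arm --targets '[{"x": 1.2, "y": 0, "z": 0, "yaw": 0, "claw": 0}, {"x": 1.2, "y": 0, "z": 0, "yaw": 0, "claw": 0}, {"x": 1.2, "y": 0, "z": 0, "yaw": 0, "claw": 0}, {"x": 0, "y": 0, "z": 0, "yaw": 0, "claw": 0}, {"x": 0, "y": 0, "z": -3.6, "yaw": 0, "claw": 0}, {"x": 0, "y": 0, "z": -3.6, "yaw": 0, "claw": 0}, {"x": 0, "y": 0, "z": -3.6, "yaw": 0, "claw": 0}, {"x": -2, "y": 0, "z": 0, "yaw": 0, "claw": 0}]'

```text
clock: 3.95
tcp_pos: [499.8, -20.7, 239.0]
tcp_rot: [0.005, 0.065, 0.998, 0.002]
contact_force: [2.0, 0.4, 0.1]
opening: 0.1
grasp_force: 0.0
```

```bash
python3 - <<'E'
from h import *
print(manip.read_state()['tcp_pos'])
a=snap('side');w=snap('wrist')
print([(np.round(d['box']),round(d['confidence'],2)) for d in manip.cut_out('side','hasp')])
cv2.imwrite('pics/d.png',np.hstack([w[:,100:460],cv2.resize(a[150:310,210:390],(405,360))[:384].copy() if 0 else cv2.copyMakeBorder(cv2.resize(a[150:310,210:390],(405,360)),0,24,0,0,0)])[:,:,::-1])
E
```

```text
[499.82586122 -20.68581676 238.99936158]
[(array([278., 229., 285., 265.]), 0.68)]
```

View pics/d.png

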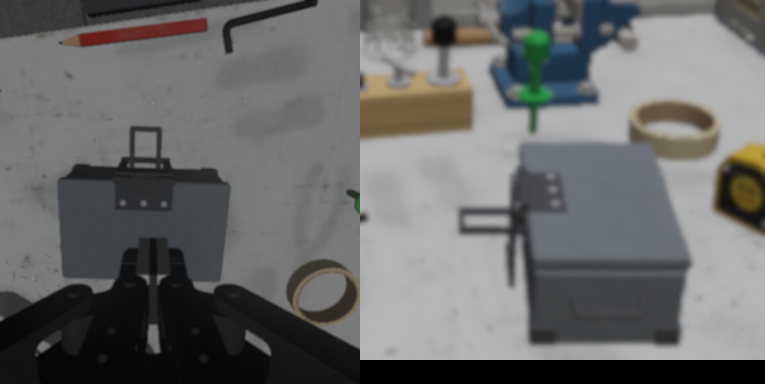

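The hasp hangs shut, seen edge-on at about (513,230) in the right half, with the staple through its window. Next is the pin.

>>> step_arm --targets '[{"x": 0.6, "y": 3.3, "z": 0, "yaw": 0, "claw": 8}, {"x": 0.6, "y": 3.3, "z": 0, "yaw": 0, "claw": 8}, {"x": 0.6, "y": 3.3, "z": 0, "yaw": 0, "claw": 8}, {"x": 0.6, "y": 3.3, "z": 0, "yaw": 0, "claw": 8}, {"x": 0.6, "y": 3.3, "z": 0, "yaw": 0, "claw": 8}, {"x": 0.6, "y": 3.3, "z": 0, "yaw": 0, "claw": 8}, {"x": 0.6, "y": 3.3, "z": 0, "yaw": 0, "claw": 8}, {"x": 0.6, "y": 3.3, "z": 0, "yaw": 0, "claw": 8}]'

```text
clock: 4.77
tcp_pos: [484.2, 248.1, 230.8]
tcp_rot: [-0.001, 0.066, 0.998, -0.0]
contact_force: [0.3, -0.4, 0.3]
opening: 80.2
grasp_force: 0.0
```

>>> step_arm --targets '[{"x": 0, "y": 0, "z": 3, "yaw": 0, "claw": 8}, {"x": 0, "y": 0, "z": 2, "yaw": 0, "claw": 8}, {"x": 0, "y": 0, "z": 0, "yaw": 0, "claw": 8}, {"x": 0, "y": 0, "z": 0, "yaw": 0, "claw": 8}]'

```text
clock: 5.1
tcp_pos: [484.4, 245.8, 180.5]
tcp_rot: [-0.001, 0.066, 0.998, -0.001]
contact_force: [-0.1, -0.1, 0.6]
opening: 80.0
grasp_force: 0.0
```

```bash
python3 - <<'E'
from h import *
print(manip.read_state()['tcp_pos'])
w=snap('wrist','e.png')
for d in manip.cut_out('wrist','retaining_pin'):
    print(np.round(d['box']),round(d['confidence'],2))
E
```

```text
[484.38432708 245.8410586  180.53744907]
[211. 254. 248. 324.] 0.73
[243. 172. 279. 229.] 0.63
```

View pics/e.png

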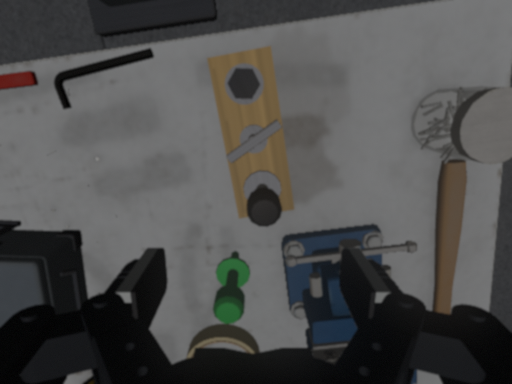

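The wrist view shows the black knob at (264,206) with its collar at (263,187), and the green look-alike at (230,300), farther ahead. The vise is at (335,280).

```bash
python3 - <<'E'
from h import *
print('knob',onz('wrist',264,207,100),'collar',onz('wrist',263,187,49),'green collar',onz('wrist',233,270,45),'g knob',onz('wrist',229,310,95),'vise corner',onz('wrist',290,250,40), onz('wrist',380,240,30))
E
```

```text
knob [490.9 255.4 100. ] collar [489.6 256.5  49. ] green collar [570.8 216.8  45. ] g knob [579.7 215.   95. ] vise corner [559.2 274.8  40. ] [565.3 366.3  30. ]
```

>>> step_arm --targets '[{"x": -0.4, "y": 1.0, "z": 1.5, "yaw": 0, "claw": 7}, {"x": 0, "y": 0, "z": 3, "yaw": 0, "claw": 7}, {"x": 0, "y": 0, "z": 3, "yaw": 0, "claw": 7}, {"x": 0, "y": 0, "z": 2.9, "yaw": 0, "claw": 7}, {"x": 0, "y": 0, "z": 0, "yaw": 0, "claw": 7}, {"x": 0, "y": 0, "z": 0, "yaw": 0, "claw": 7}]'

```text
clock: 5.7
tcp_pos: [490.7, 255.3, 78.0]
tcp_rot: [-0.0, 0.067, 0.998, -0.0]
contact_force: [1.1, -0.0, 0.7]
opening: 69.7
grasp_force: 0.0
```

>>> step_arm --targets '[{"x": 0, "y": 0, "z": 0, "yaw": 0, "claw": 1.5}, {"x": 0, "y": 0, "z": 0, "yaw": 0, "claw": 1.5}, {"x": 0, "y": 0, "z": 0, "yaw": 0, "claw": 1.5}, {"x": 0, "y": 0, "z": 0, "yaw": 0, "claw": 1.5}, {"x": 0, "y": 0, "z": 0, "yaw": 0, "claw": 1.5}, {"x": 0, "y": 0, "z": 0, "yaw": 0, "claw": 1.5}]' --newtons 50

```text
clock: 6.2
tcp_pos: [491.7, 255.8, 78.9]
tcp_rot: [0.001, 0.067, 0.998, 0.001]
contact_force: [-0.7, -1.5, 7.6]
opening: 24.1
grasp_force: 48.6
```

>>> step_arm --targets '[{"x": 0, "y": 0, "z": -2, "yaw": 0, "claw": 1.5}, {"x": 0, "y": 0, "z": -3, "yaw": 0, "claw": 1.5}, {"x": 0, "y": 0, "z": -3, "yaw": 0, "claw": 1.5}, {"x": 0, "y": 0, "z": -3, "yaw": 0, "claw": 1.5}, {"x": -0.2, "y": -2, "z": 0, "yaw": 0, "claw": 1.5}, {"x": -0.2, "y": -3, "z": 0, "yaw": 0, "claw": 1.5}, {"x": -0.2, "y": -3, "z": 0, "yaw": 0, "claw": 1.5}, {"x": -0.2, "y": -3, "z": 0, "yaw": 0, "claw": 1.5}]'

```text
clock: 6.87
tcp_pos: [483.8, 144.4, 187.9]
tcp_rot: [0.0, 0.066, 0.998, 0.0]
contact_force: [0.7, -1.2, -1.4]
opening: 24.3
grasp_force: 49.6
```

>>> step_arm --targets '[{"x": -0.2, "y": -3, "z": 0, "yaw": 0, "claw": 1.5}, {"x": -0.2, "y": -3, "z": 0, "yaw": 0, "claw": 1.5}, {"x": -0.2, "y": -3, "z": 0, "yaw": 0, "claw": 1.5}, {"x": -0.2, "y": -3, "z": 0, "yaw": 0, "claw": 1.5}, {"x": -0.1, "y": -3, "z": 0, "yaw": 0, "claw": 1.5}, {"x": 0, "y": -1.6, "z": 0, "yaw": 0, "claw": 1.5}, {"x": 0, "y": 0, "z": 0, "yaw": 0, "claw": 1.5}, {"x": 0, "y": 0, "z": 0, "yaw": 0, "claw": 1.5}]'

```text
clock: 7.53
tcp_pos: [470.9, -20.8, 187.8]
tcp_rot: [0.0, 0.067, 0.998, 0.0]
contact_force: [0.1, 1.3, -1.4]
opening: 24.0
grasp_force: 49.7
```

```bash
python3 - <<'E'
from h import *
s=manip.read_state();print(s['tcp_pos'],s['opening'],s['grasp_force'])
w=snap('wrist');a=snap('side')
cv2.imwrite('pics/f.png',np.hstack([w[:,90:450],cv2.copyMakeBorder(cv2.resize(a[130:290,200:380],(405,360)),0,24,0,0,0)])[:,:,::-1])
E
```

```text
[470.91660894 -20.79420799 187.79432896] 24.04852236058162 49.699280792847276
```

View pics/f.png

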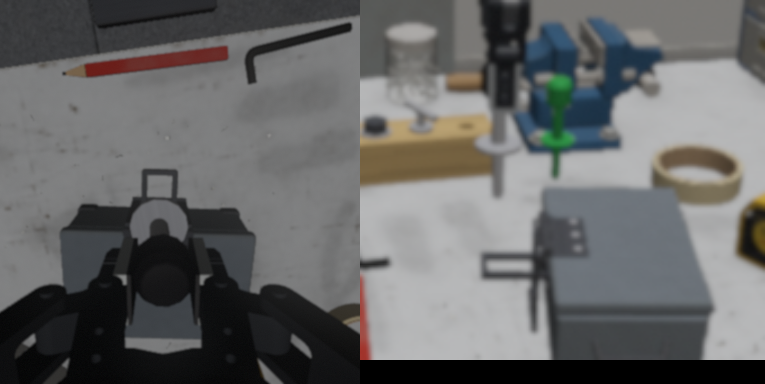

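The left half shows the loop's outer end at (142..178,170) and the collar at (158,222). The right half shows the pin hanging upright, shank down.

```bash
python3 - <<'E'
from h import *
z=187.8-33.9
print('collar',onz('wrist',248,224,z), [onz('wrist',u,224,z) for u in (220,279)])
A=onz('wrist',232,169,58);B=onz('wrist',268,169,58);print(A,B)
for th in(-8.0,):
    t=np.radians(th);print((A+B)[:2]/2+16.5*np.array([np.cos(t),np.sin(t)]))
w=manip.capture('wrist');c=w[150:270,200:300];cv2.imwrite('pics/g.png',cv2.resize(c,None,fx=5,fy=5,interpolation=cv2.INTER_CUBIC)[:,:,::-1])
E
```

```text
collar [468.5 -20.3 153.9] [array([466.3, -36.7, 153.9]), array([470.9,  -2.2, 153.9])]
[454.1 -33.7  58. ] [458.2  -2.7  58. ]
[472.48942313 -20.49635617]
```

View pics/g.png

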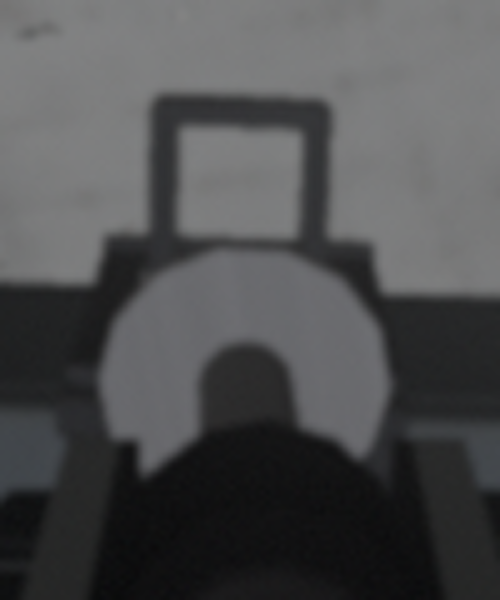

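>>> step_arm --targets '[{"x": -0.2, "y": -0.1, "z": 1, "yaw": 0, "claw": 1.5}, {"x": 0, "y": 0, "z": 2, "yaw": 0, "claw": 1.5}, {"x": 0, "y": 0, "z": 1.7, "yaw": 0, "claw": 1.5}, {"x": 0, "y": 0, "z": 0.7, "yaw": 0, "claw": 1.5}, {"x": 0, "y": 0, "z": 0.7, "yaw": 0, "claw": 1.5}, {"x": 0, "y": 0, "z": 0.7, "yaw": 0, "claw": 1.5}]'

```text
clock: 8.18
tcp_pos: [473.0, -21.2, 118.9]
tcp_rot: [0.0, 0.066, 0.998, 0.0]
contact_force: [-0.7, 0.5, -0.7]
opening: 24.0
grasp_force: 49.7
```

>>> step_arm --targets '[{"x": 0, "y": 0, "z": 0.7, "yaw": 0, "claw": 1.5}, {"x": 0, "y": 0, "z": 0.7, "yaw": 0, "claw": 1.5}, {"x": 0, "y": 0, "z": 0.6, "yaw": 0, "claw": 1.5}, {"x": 0, "y": 0, "z": 0.3, "yaw": 0, "claw": 1.5}, {"x": 0, "y": 0, "z": 0, "yaw": 0, "claw": 1.5}]'

```text
clock: 8.6
tcp_pos: [472.4, -21.5, 95.7]
tcp_rot: [-0.0, 0.066, 0.998, -0.0]
contact_force: [-0.7, 0.4, -0.5]
opening: 24.4
grasp_force: 49.7
```

```bash
python3 - <<'E'
from h import *
w=snap('wrist');a=snap('side')
cv2.imwrite('pics/i.png',np.hstack([w[:,90:450],cv2.copyMakeBorder(cv2.resize(a[170:290,220:355],(405,360)),0,24,0,0,0)])[:,:,::-1])
E
```

```text
(no output)
```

View pics/i.png

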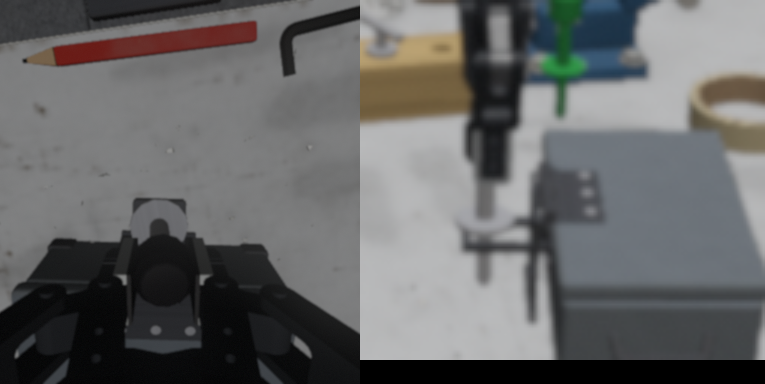

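The shank is through the loop, with the collar at (485,220) just above the bars. I'll lower it 3 mm, then release.

>>> step_arm --targets '[{"x": 0, "y": 0, "z": 0.2, "yaw": 0, "claw": 1.5}, {"x": 0, "y": 0, "z": 0.1, "yaw": 0, "claw": 1.5}, {"x": 0, "y": 0, "z": 0, "yaw": 0, "claw": 1.5}, {"x": 0, "y": 0, "z": 0, "yaw": 0, "claw": 3}, {"x": 0, "y": 0, "z": 0, "yaw": 0, "claw": 4.5}, {"x": 0, "y": 0, "z": 0, "yaw": 0, "claw": 6}, {"x": 0, "y": 0, "z": 0, "yaw": 0, "claw": 6}, {"x": 0, "y": 0, "z": 0, "yaw": 0, "claw": 6}]'

```text
clock: 9.37
tcp_pos: [472.8, -21.5, 93.4]
tcp_rot: [0.0, 0.066, 0.998, 0.0]
contact_force: [-0.2, -0.8, 0.2]
opening: 60.1
grasp_force: 0.0
```

>>> step_arm --targets '[{"x": 0, "y": 0, "z": -2, "yaw": 0, "claw": 6}, {"x": 0, "y": 0, "z": -3, "yaw": 0, "claw": 6}, {"x": 0, "y": 0, "z": -3, "yaw": 0, "claw": 6}, {"x": 0, "y": 0, "z": -3, "yaw": 0, "claw": 6}, {"x": 0, "y": 0, "z": 0, "yaw": 0, "claw": 6}, {"x": 0, "y": 0, "z": 0, "yaw": 0, "claw": 6}]'

```text
clock: 9.87
tcp_pos: [473.8, -21.4, 204.8]
tcp_rot: [0.002, 0.066, 0.998, 0.001]
contact_force: [0.6, -0.2, -0.9]
opening: 59.8
grasp_force: 0.0
```

```bash
python3 - <<'E'
from h import *
w=snap('wrist');a=snap('side')
cv2.imwrite('pics/j.png',np.hstack([w[:,90:450],cv2.copyMakeBorder(cv2.resize(a[170:290,220:355],(405,360)),0,24,0,0,0)])[:,:,::-1])
E
```

```text
(no output)
```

View pics/j.png

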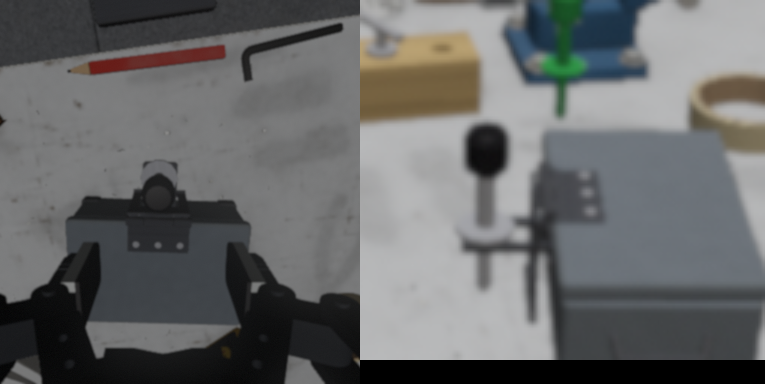

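The pin stands upright in the loop, with its collar resting on the bars at (485,225). The hasp hangs shut and the gripper is clear.

```bash
python3 -c "
from plant import manip
print(manip.close_job())"
```

```text
the job is handed in; nothing more can be done
None
```

The hasp is shut over the staple and the pin stands upright through the loop, released, with its collar resting on it; I handed the job in at about 10 s of the 51 s allowed, and no verdict came back.

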